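Switch the plate warmer to the jam jar's field

TASK

The plate warmer heats one of its three fields at a time and is switched off now (the leftmost key is down). Switch the heat to the field where the jar of jam stands: press that field's key until it locks down and the off key pops up. Press no other field's key, and leave the jar where it stands.

Things in the scene. Friction and masses are not known exactly. Their poses are not given: they have to be found in the camera images.
- warmer: Fixed flat plate warmer, 260 (x) x 340 (y) mm. Origin: centre of its underside, on the counter; x away from the robot, y left, turned up to 12 deg. Rear: aluminium deck, top 45 mm high, with three black fields centred at x = 55, y = +105 (left), 0 (middle), -105 mm (right). Front: grey console, top 48 mm high, with a row of four white keys at 50 mm pitch; pressing one releases the one that was down.
- jam_jar: Loose glass jar of red jam with a yellow lid, 62 mm in diameter, 85 mm high, upright on the middle part of one of the three fields, drawn anew each time; a small steel pot and a white bowl stand on the other two. Origin: centre of its underside.
- key_off (a joint): Leftmost key, off, marked with a ring; locked down at the start. White cap 46 (x) x 42 x 20 mm, centred at warmer x = -95, y = +75 mm. Pushed straight down past 10 mm and let go, it locks down; less, and it springs up. Takes 3 N, for a moment up to 8 N if pushed fast (a force stop needs 12 N). Joint in m: 0 = up (cap top 68 mm above the counter), 0.010 = locked (58 mm), 0.012 = stop.
- key_left (a joint): Second key from the left, left field; the left one of its three dots is large; up at the start. White cap 46 (x) x 42 x 20 mm, centred at warmer x = -95, y = +25 mm. Pushed straight down past 10 mm and let go, it locks down; less, and it springs up. Takes 3 N, for a moment up to 8 N if pushed fast (a force stop needs 12 N). Joint in m: 0 = up (cap top 68 mm above the counter), 0.010 = locked (58 mm), 0.012 = stop.
- key_mid (a joint): Third key from the left, middle field; the middle one of its three dots is large; up at the start. White cap 46 (x) x 42 x 20 mm, centred at warmer x = -95, y = -25 mm. Pushed straight down past 10 mm and let go, it locks down; less, and it springs up. Takes 3 N, for a moment up to 8 N if pushed fast (a force stop needs 12 N). Joint in m: 0 = up (cap top 68 mm above the counter), 0.010 = locked (58 mm), 0.012 = stop.
- key_right (a joint): Rightmost key, right field; the right one of its three dots is large; up at the start. White cap 46 (x) x 42 x 20 mm, centred at warmer x = -95, y = -75 mm. Pushed straight down past 10 mm and let go, it locks down; less, and it springs up. Takes 3 N, for a moment up to 8 N if pushed fast (a force stop needs 12 N). Joint in m: 0 = up (cap top 68 mm above the counter), 0.010 = locked (58 mm), 0.012 = stop.
There are look-alikes about, which are no part of the job. What is shaped like the jam_jar but blue is not meant.

How it is judged:
By the outcome, as a careful person would: the job done as asked, in the order asked, and still so for the second after the job is handed in, with the robot touching nothing.
It also fails if it takes over 26 s, if anything falls off the work surface, if the arm or the gripper's body presses on something with over 40 N, if the wrist force passes 120 N, or if a joint passes its speed limit or range.

ROBOT

A 6-joint arm with a two-finger parallel gripper is mounted at the origin on a cart in front of the work surface, level with it; the furniture and walls round the work are solid. World frame = base frame: x ahead of the robot, y to its left, z up, the work surface at z = 0. Lengths are in m, angles in rad, forces in N, time in s.
With the tool pointing down it reaches from about 0.225 to 0.875 m from the base axis. Payload 3.4 kg.
Tool frame: the origin (TCP) lies midway between the tips of the shut fingers; the grasp point (between the pads) lies 19 mm behind it; z points along the fingers, y is the direction in which the jaws open and shut (so a half turn about z gives the same grasp; the last joint's range is limited). The gripper opens to 85 mm and grips with 20 to 120 N. Pads are 22 mm wide; open, the fingers measure 114 mm over their backs; the gripper's body (76 mm by 85 mm) begins 54 mm behind the grasp point. The pads swing forward as they close: fully open they stand 13 mm farther back than shut.
Start: joints at [1.044, 0.276, 1.505, -0, 1.361, -0.121], TCP at [0.227, 0.528, 0.231] pointing down, gripper open.
Joint ranges: [-2.89, 2.89], [-0.75, 2.08], [0.22, 2.7], [-1.18, 4.32], [0.11, 2.71], [-2.7, 2.7]. Speed limits (rad/s): [2.57, 2.57, 3.14, 3.14, 3.14, 3.14].

INTERFACE

Orientations are given as a rotation vector (axis times angle).
In Python, from cell import * gives the robot as it stands.
- The arm moves only by the tool carry_out, never from a script. Its argument "increments" is text: rows parted by semicolons, each of 6 numbers parted by spaces: the shift along the tool's x, y, z in m, then the turn, a rotation vector about the tool's x, y, z in rad. A call has 1 to 12 rows; each row shifts and turns the commanded pose from where the row before left it, along the tool's axes as they then stand; what a row does not reach is not made up. A row lasts 1/10 s, in which the tool goes at most 50 mm and 8.59 degrees, less where a joint would pass 70% of its speed; a pose out of reach is approached as far as the arm can. A call with a gripper value outside its range is refused whole. "grip" is the closure, from -1 (fully open) to 1 (shut), set as the call begins (left out, the last holds). The fingers move at their own pace and stop on an object; "grip_force" is the grip in N (left out, the last holds). Time passes only in rows, so rows that do not move let the fingers close. It gives the time, the measured TCP pose, the force and the opening at its end, in the units of the state.
- get_state(): the state, without advancing time (a new reading comes with each control period).
- grab_frame(name): name is "side" or "top"; returns the picture (384x512x3 uint8, red, green, blue); there is no depth.
- camera_model(name): a dict with "intrinsics" (3x3 intrinsics, pixels), "dist_coeffs" ([k1, k2, p1, p2, k3] as OpenCV has them; the pictures are not rectified), "eye" and "rotation" of the camera in the world. Camera axes: x right, y down, z forward; pixel columns grow to the right and rows downward; lengths in m; the calibration is good to about 2 mm. A picture is of the moment at which its call begins. camera_model takes no time and is no camera call.
- sign_off(): hands the job in, once; it reports no verdict.
The state is a dict: "time_s": time; "joints": joint angles; "dq": joint speeds; "joint_torque": joint torques, N m; "position": TCP position; "tool_rot": TCP orientation; "ft_force": force on the tool from outside, world axes, zero at the start; "torque": the same for the moment, N m; "width": opening from 0.0 (shut) to 1.0 (fully open).
Only numpy, scipy, OpenCV 4.12 (cv2) and the standard library are available. Lean on these libraries where they do the work, as an engineer would, in place of code of your own. Each camera call takes 0.05 s, during which the arm holds its last target. There are 200 camera calls.

## Working session

There is one attempt and no reset: what is moved stays moved. The work goes in short steps, Python scripts to look and compute and a tool call to move; the robot and the scene stay as the last step left them, time stands still between calls to the robot, and variables do not carry over. Pictures are saved under pics/ and viewed, about 8 in all and at most 12, crops included, and the job is handed in when it is done.

Besides the shell and the picture viewer there is one more tool, called after "Call:" in YAML: its name, and indented under it one key for each argument. carry_out: Moves the arm, as the interface text tells. Its arguments: {"type":"object","properties":{"increments":{"type":"string"},"grip":{"type":"number"},"grip_force":{"type":"number"}},"required":["increments"]}

```bash
mkdir -p pics; python3 - <<'E'
from cell import *
import cv2
for n in("top","side"):
    cv2.imwrite(f"pics/{n}0.png",grab_frame(n)[:,:,::-1]); m=camera_model(n); print(n,m)
s=get_state();print(s["position"],s["tool_rot"],s["time_s"],s["ft_force"])
E
```

```text
top {'intrinsics': array([[386.34756098,   0.        , 251.14208876],
       [  0.        , 386.34756098, 190.45636943],
       [  0.        ,   0.        ,   1.        ]]), 'dist_coeffs': array([0.01625143, 0.        , 0.        , 0.        , 0.        ]), 'eye': array([0.54148134, 0.00317064, 0.91138969]), 'rotation': array([-2.17386202,  2.15329716, -0.104547  ])}
side {'intrinsics': array([[413.44769984,   0.        , 259.24591185],
       [  0.        , 413.44769984, 191.88603985],
       [  0.        ,   0.        ,   1.        ]]), 'dist_coeffs': array([-0.13674817,  0.        ,  0.        ,  0.        ,  0.        ]), 'eye': array([ 0.5726462 , -0.61978406,  0.59360457]), 'rotation': array([-2.25881183,  0.15270774, -0.05090414])}
[0.22674707 0.52790125 0.23055356] [-6.32932581e-01 -3.07663392e+00  2.38338869e-03] 0.1 [-0.19705518 -0.70718431  0.65897534]
```

View pics/top0.png

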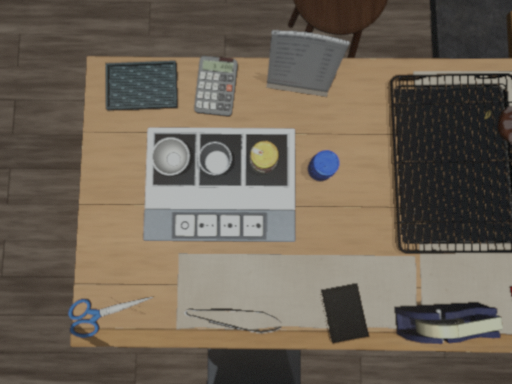

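View pics/side0.png

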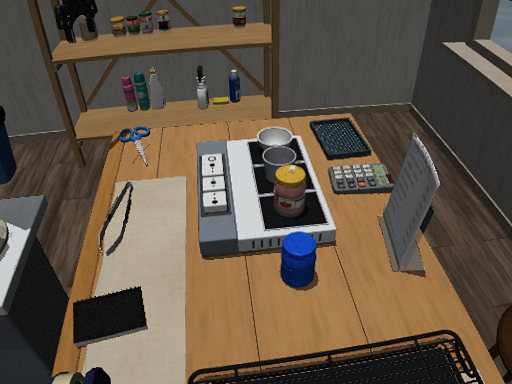

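The top view shows the jam jar (yellow lid at 265,155, red in the side view) on the right field, so the key to press is the rightmost, near (254,226). Next I'll measure the caps.

```bash
cat > h.py <<'E'
import numpy as np, cv2
from cell import *
from scipy.spatial.transform import Rotation as R
def ray(n,uv,z):
    m=camera_model(n)
    p=cv2.undistortPoints(np.array([[uv]],float),m["intrinsics"],m["dist_coeffs"])[0,0]
    M=R.from_rotvec(m["rotation"]).as_matrix() if np.shape(m["rotation"])==(3,) else m["rotation"]
    d=M@np.r_[p,1]; e=m["eye"]; return e+d*(z-e[2])/d[2]
E
python3 - <<'E'
from h import *
for n,(x0,x1,y0,y1) in dict(top=(170,270,210,240),side=(195,235,145,215)).items():
    im=cv2.imread(f"pics/{n}0.png"); g=im.min(2).copy()
    mask=np.zeros_like(g); mask[y0:y1,x0:x1]=(g[y0:y1,x0:x1]>(175 if n=="top" else 175))
    mask=cv2.morphologyEx(mask,cv2.MORPH_CLOSE,np.ones((3,3)))
    k,l,st,c=cv2.connectedComponentsWithStats(mask)
    for i in range(1,k):
        if st[i,4]>60: 
            u=st[i,:2]+st[i,2:4]/2-.5
            print(n,st[i],u,ray(n,u,.058 if 0 else .068).round(4))
    v=im[y0-20:y1+20,x0-20:x1+20]; cv2.imwrite(f"pics/{n}c.png",cv2.resize(v,None,fx=4,fy=4,interpolation=cv2.INTER_CUBIC))
# warmer corners by deck front bottom; jar lid
print("lid",ray("top",(265,155),.085),"deck corners",[ray("top",p,.046).round(3) for p in((148,129),(294,129),(145,240),(295,239))])
s=get_state();print(R.from_rotvec(s["tool_rot"]).as_matrix().round(3))
E
```

```text
top [177 216  16  19 206] [184.5 225. ] [0.5533 0.1549 0.068 ]
top [199 216  17  19 250] [207. 225.] [0.5538 0.1059 0.068 ]
top [222 216  17  19 231] [230. 225.] [0.5542 0.0559 0.068 ]
top [245 217  17  18 229] [253.  225.5] [0.5536 0.0058 0.068 ]
side [227 145   8  61 263] [230.5 175. ] [0.5929 0.0732 0.068 ]
side [202 154  24  52 932] [213.5 179.5] [0.5568 0.0631 0.068 ]
lid [ 0.70609278 -0.01884001  0.085     ] deck corners [array([0.772, 0.249, 0.046]), array([ 0.775, -0.086,  0.046]), array([0.52 , 0.246, 0.046]), array([ 0.525, -0.088,  0.046])]
[[-0.919  0.395 -0.001]
 [ 0.395  0.919 -0.001]
 [ 0.    -0.002 -1.   ]]
```

View pics/topc.png

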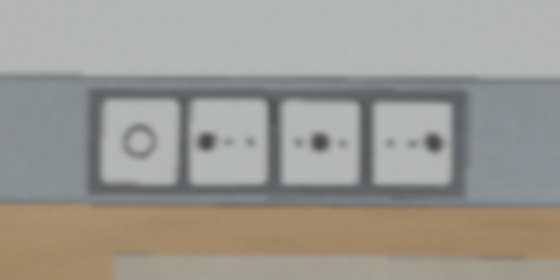

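The right cap's centre is (0.554, 0.006). Caps are at the expected 50 mm pitch, and the jar at (0.706, -0.019) is close to the expected right field (0.704, -0.025). I'll square the tool and carry it over.

Call:
carry_out:
  increments: "0 0 0 0 0 -0.1;0 0 0 0 0 -0.1;0 0 0 0 0 -0.1;0 0 0 0 0 -0.1;-0.016 -0.026 0 0 0 0;-0.016 -0.026 0 0 0 0;-0.016 -0.026 0 0 0 0;-0.016 -0.026 0 0 0 0;-0.016 -0.026 0 0 0 0;-0.016 -0.026 0 0 0 0;-0.016 -0.026 0 0 0 0;-0.016 -0.026 0 0 0 0"
  grip: 1

```text
time_s: 1.3
position: [0.354, 0.3183, 0.231]
tool_rot: [-0.009, -3.141, 0.001]
ft_force: [0.9, 0.6, 0.3]
width: 0.003
```

Call:
carry_out:
  increments: "-0.016 -0.026 0 0 0 0;-0.016 -0.026 0 0 0 0;-0.016 -0.026 0 0 0 0;-0.016 -0.026 0 0 0 0;-0.016 -0.026 0 0 0 0;-0.016 -0.026 0 0 0 0;-0.016 -0.026 0.02 0 0 0;-0.016 -0.026 0.02 0 0 0;-0.016 -0.026 0.02 0 0 0;-0.016 -0.026 0.02 0 0 0;-0.016 -0.026 0.02 0 0 0;0 0 0 0 0 0"

```text
time_s: 2.5
position: [0.5282, 0.0297, 0.1283]
tool_rot: [-0.014, -3.137, 0.002]
ft_force: [-0.6, -0.2, -0.2]
width: 0.001
```

Call:
carry_out:
  increments: "-0.013 -0.012 0 0 0 0;-0.013 -0.012 0 0 0 0;0 0 0.02 0 0 0;0 0 0.016 0 0 0;0 0 0 0 0 0;0 0 0 0 0 0"

```text
time_s: 3.1
position: [0.555, 0.0084, 0.096]
tool_rot: [0.008, 3.14, -0.0]
ft_force: [-0.2, 0.2, -0.2]
width: -0.003
```

```bash
python3 - <<'E'
from h import *
a=grab_frame("top")[:,:,::-1][170:250,150:310]; b=grab_frame("side")[:,:,::-1][110:250,170:330]
b=cv2.resize(b,None,fx=2.5,fy=2.5); a=cv2.resize(a,None,fx=2.5,fy=2.5)
cv2.imwrite("pics/near.png",np.vstack([a,b])); print(get_state()["position"])
E
```

```text
[0.5552131  0.00844573 0.09660948]
```

View pics/near.png

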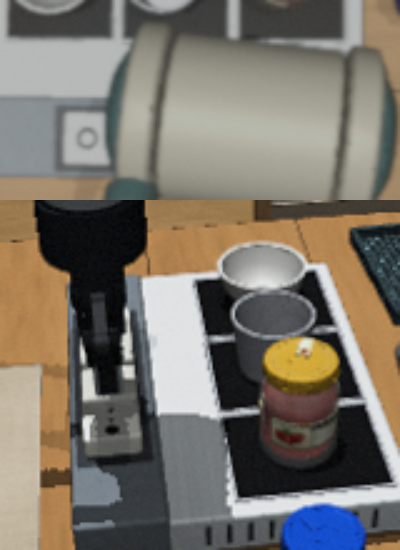

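The tip is above the right key in the side view (crop tip at 105,392; cap at about 112,430). I'll check that numerically.

```bash
python3 - <<'E'
from h import *
print(ray("side",(214.8,202),.068),ray("side",(212,186.8),.097))
E
```

```text
[ 0.5562482  -0.00853858  0.068     ] [0.55382324 0.00302227 0.097     ]
```

The side view puts the cap 14 mm further off in y, but my estimate there may include the cap's front face. I'll check the unobstructed crop.

View pics/sidec.png

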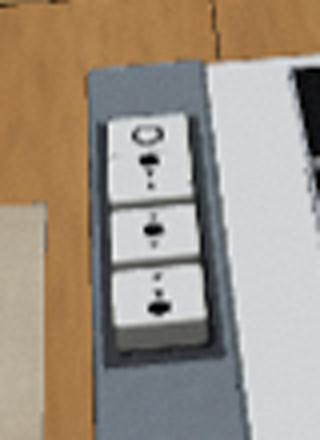

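```bash
python3 - <<'E'
from h import *
for p in((215,198.4),(215,205.4),(215,191.4),(202.6,198.4),(226.6,198.4)):print(ray("side",p,.068).round(4))
# top edges of the cap from crop (4x, origin 150,190)
for p in((372,101),(453,101),(453,185),(372,185)):print(ray("top",(150+p[0]/4-.4,190+p[1]/4-.4),.068).round(4))
E
```

```text
[0.5571 0.0022 0.068 ]
[ 0.5562 -0.0186  0.068 ]
[0.5581 0.0238 0.068 ]
[0.5329 0.0057 0.068 ]
[ 0.5797 -0.0011  0.068 ]
[0.5766 0.0287 0.068 ]
[ 0.577  -0.0154  0.068 ]
[ 0.5315 -0.0157  0.068 ]
[0.5311 0.0282 0.068 ]
```

Both views now agree within about 4 mm, with the cap centre near (0.555, 0.004). Pressing there.

Call:
carry_out:
  increments: "0 -0.004 0.012 0 0 0;0 0 0.012 0 0 0;0 0 0 0 0 0;0 0 0.004 0 0 0;0 0 0.004 0 0 0;0 0 0.004 0 0 0;0 0 0.002 0 0 0;0 0 0.002 0 0 0;0 0 0 0 0 0;0 0 0 0 0 0"

```text
time_s: 4.2
position: [0.5538, 0.0044, 0.056]
tool_rot: [0.009, 3.142, -0.0]
ft_force: [-2.7, -0.6, 6.2]
width: -0.001
```

Call:
carry_out:
  increments: "0 0 0.001 0 0 0;0 0 0 0 0 0"

```text
time_s: 4.4
position: [0.5538, 0.0044, 0.0559]
tool_rot: [0.009, 3.141, -0.0]
ft_force: [-3.9, -0.2, 11.9]
width: -0.004
```

Call:
carry_out:
  increments: "0 0 -0.005 0 0 0;0 0 -0.01 0 0 0;0 0 -0.03 0 0 0;0 0 -0.04 0 0 0;0 0.04 -0.03 0 0 0;0.01 0.045 0 0 0 0;0.01 0.045 0 0 0 0;0.01 0.045 0 0 0 0;0.01 0.045 0 0 0 0;0.01 0.045 0 0 0 0;0.01 0.045 0 0 0 0;0 0 0 0 0 0"

```text
time_s: 5.6
position: [0.4946, 0.3205, 0.1696]
tool_rot: [0.0, 3.141, 0.006]
ft_force: [0.1, -0.3, -0.0]
width: -0.001
```

```bash
python3 - <<'E'
from h import *
a=grab_frame("top")[:,:,::-1][120:250,140:340]; b=grab_frame("side")[:,:,::-1][130:220,190:340]
a=cv2.resize(a,(600,390)); b=cv2.resize(b,(600,360),interpolation=cv2.INTER_CUBIC)
cv2.imwrite("pics/after.png",np.vstack([a[150:],b])); print(get_state()["position"])
E
```

```text
[0.49553094 0.3157558  0.16936175]
```

View pics/after.png

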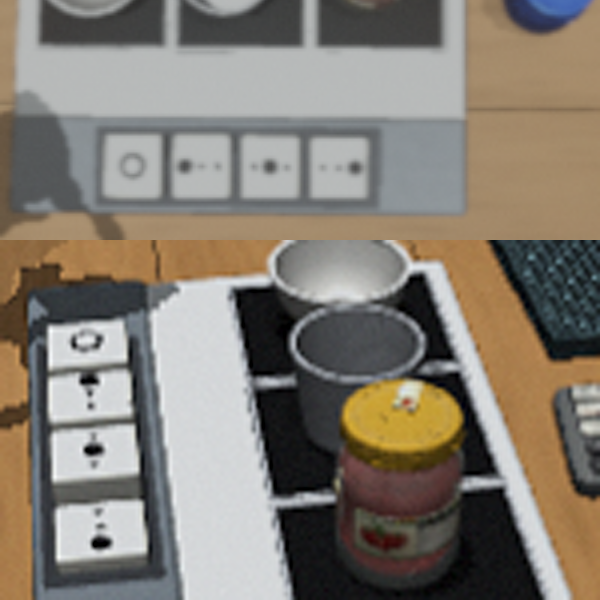

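The off key (88,342) now stands up with its front face showing, and the right key (100,535) is low. The left and middle keys are up, and the jar is still on the right field. Handing in.

```bash
python3 -c "
from cell import *
print(sign_off())"
```

```text
the job is handed in; nothing more can be done
None
```

I switched the heat to the right field, where the jam jar stands, and handed the job in at about 5.7 s.

- **Pressing:** I pressed only the rightmost key with the shut fingers. They went down to z ≈ 0.056, which is the key's stop, with 12 N measured at the wrist. I then moved the arm well clear.
- **Last pictures:** the right key is locked down, the off key has popped up, and the left and middle keys are still up. The jar has not visibly moved.
- **Disagreement between checks:** my first side-view reading of the key's position was 14 mm off in y because it included the cap's front face. Measured again on the cap's top edges, the two views agreed to within about 4 mm, and I pressed at the average.

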